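# Feel the power dock's bay, clear it, and seat the new module

### The job

Feel down inside the grey dock's bay with the bare fingertips; if the old black plug is still in there, lift it out and put it in the yellow scrap tray, and go on only after the fingertips have pressed on the bare metal floor of the empty bay. Then lower (do not drop) the blue power module into the bay, upright and fully home, and let go. Leave the bottle, the cup and the screwdriver where they are.

Things in the scene. Friction and masses are not known exactly. Their poses are not given: they have to be found in the camera images.
- dock: Fixed grey dock, a block 110 mm (x) by 170 mm (y), 50 mm high, with the bay in its middle. Origin: centre of its underside, on the bench; z up. Two binding posts stick out 14 mm from its -x face. Dock and tray stand one on the left and one on the right, either way round.
- bay_floor: Bare dark-metal floor of the dock's bay. Origin: bay centre, on the floor's upper face, 5 mm above the bench; axes as the dock. Bay: open-topped pocket 74 mm (x) by 44 mm (y), 45 mm deep, its top 6 mm flared 5 mm outward. Amid each long side a finger notch 52 mm wide (x), down to the floor and out to 65 mm from the centre along y, lets open fingers that close along y in. The floor reaches into the notches.
- module_center (a point): Centre (35 mm above the underside) of the new power module: loose upright box 70 mm (x) by 40 mm (y) by 70 mm tall, blue with a black band and pale label, 0.18 to 0.35 kg, standing on the bench at first; z up. It fits the bay with its x along the bay's x, either way round, with 2 mm play each side; home, it rests on the bay floor, its top 25 mm above the dock's. Grip it across the 40 mm.
- plug_center (a point): Centre of the old plug, a loose black plastic block 44 mm (x) by 32 mm (y) by 22 mm tall, about 60 g; the point is 11 mm above its underside. It lies either on the bay floor, near the bay's middle and roughly lined up with it, or already in the scrap tray. Grip it across the 32 mm.
- tray: Fixed yellow open scrap tray, 150 mm square outside, 40 mm high, walls and floor 5 mm thick. Origin: centre of its underside; z up, x and y along its sides.
- bottle: Bystander: clear bottle with an orange cap, 64 mm across, 170 mm tall, standing on the bench. Origin: centre of its underside.
- cup: Bystander: white cup, 72 mm across, 80 mm tall, standing on the bench. Origin: centre of its underside.
- driver: Bystander: screwdriver with a red handle lying on the bench, about 200 mm long along its x. Origin: its middle, on the bench.
There are look-alikes about, which are no part of the job. What is shaped like the part that bears module_center but green is not meant. There is more than one size of the dock; the one meant has the size given above.

How it is judged:
On the way:
1. the fingertips press on the bare floor of the bay while neither plug nor module is in the bay (contact force between the fingers and bay_floor above 1 N and horizontal distance between each of plug_center, module_center and bay_floor above 0.1 m), for 0.1 s.
At the end, for the whole second after the job is handed in: Module at rest in the bay: upright within 0.06 rad, long side along the bay's within 0.08 rad, within 5 mm of its centre, within 3 mm of resting on the floor. Plug at rest in the scrap tray: centre inside its walls, under 35 mm above the tray's underside (horizontal distance between module_center and bay_floor below 0.005 m and z of module_center in the frame of bay_floor between 0.031 and 0.038 m and angle between module_center's own z axis and vertical below 0.06 rad and angle between the x axis of module_center and the x axis of bay_floor, either way round below 0.08 rad and linear speed of each of module, plug below 0.02 m/s and x of plug_center in the frame of tray between -0.07 and 0.07 m and y of plug_center in the frame of tray between -0.07 and 0.07 m and z of plug_center in the frame of tray between 0 and 0.035 m); the robot touches nothing.
It fails at once if the bottle is shifted by more than 30 mm or tipped over (distance of bottle from where it was at the start of the episode above 0.03 m or angle between bottle's own z axis and vertical above 0.5 rad).
It fails at once if the cup is shifted by more than 30 mm or tipped over (distance of cup from where it was at the start of the episode above 0.03 m or angle between cup's own z axis and vertical above 0.5 rad).
It fails at once if the screwdriver is shifted by more than 30 mm (distance of driver from where it was at the start of the episode above 0.03 m).
It fails at once if the module is dropped into the bay (it moves faster than 0.4 m/s within or just above it) (horizontal distance between module_center and bay_floor below 0.02 m and z of module_center in the frame of bay_floor below 0.09 m and linear speed of module above 0.4 m/s).
It also fails if it takes over 72 s, if anything falls off the work surface, if the arm or the gripper's body presses on something with over 40 N, if the wrist force passes 120 N, or if a joint passes its speed limit or range.

### The arm

A 6-joint arm with a two-finger parallel gripper is mounted at the origin on the work surface. World frame = base frame: x ahead of the robot, y to its left, z up, the work surface at z = 0. Lengths are in m, angles in rad, forces in N, time in s.
With the tool pointing down it reaches from about 0.35 to 0.875 m from the base axis. Payload 4.2 kg.
Tool frame: the origin (TCP) lies at the very end of the fingers, on their centre line; the grasp point (between the pads) lies 19 mm behind it (r.grip_point_offset is the distance from the TCP to the grasp point, in m); z points along the fingers, y is the direction in which the jaws open and shut (so a half turn about z gives the same grasp; the last joint's range is limited). The gripper opens to 85 mm and grips with 20 to 120 N. Pads are 22 mm wide; open, the fingers measure 114 mm over their backs; the gripper's body (76 mm by 85 mm) begins 54 mm behind the grasp point. The pads swing forward as they close: fully open they stand 13 mm farther back than shut.
Start: joints at [1.54, 0.385, 0.008, 0, -1.194, -0.259], TCP at [0.179, 0.599, 0.231] pointing down, gripper open.
Joint ranges: [-3.14, 3.14], [-1.21, 2.06], [-1.07, 1.41], [-3.16, 2.05], [-2.99, -0.16], [-3.1, 3.1]. Speed limits (rad/s): [2.79, 2.79, 3.14, 3.14, 3.14, 3.14].

### API

Orientations are given as [roll, pitch, yaw] about the fixed x, y, z axes, in that order (R = Rz(yaw) Ry(pitch) Rx(roll)).
In Python, from station import sensors, cams, order, r gives the robot as it stands. The module is installed in compiled form; this text tells all that it offers.
- The arm moves only by the tool drive_tool, never from a script. Its argument "plan" is a list that holds one entry, the list of rows, each a list of 7 numbers: the turn, a rotation vector about the tool's x, y, z in units of 6 degrees (1.0 is 6 degrees), then the shift along the tool's x, y, z in units of 40 mm (1.0 is 40 mm), then the finger opening in mm, from 0 to 85.4. In form: [[[wx, wy, wz, x, y, z, gripper], ...]]. A call has 1 to 8 rows; each row shifts and turns the commanded pose from where the row before left it, along the tool's axes as they then stand; what a row does not reach is not made up. A row lasts 1/12 s, in which the tool goes at most 41.7 mm and 7.16 degrees, less where a joint would pass 70% of its speed; a pose out of reach is approached as far as the arm can. A call is refused whole if a number of a shift passes 1 or a number of a turn 1, either way. A call with a gripper value outside its range is refused whole. The fingers move at their own pace and stop on an object; the grip force is fixed at half the most. Time passes only in rows, so rows that do not move let the fingers close. It gives the time, the measured TCP pose, the force and the opening at its end, in the units of the state.
- sensors.read_state(): the state, without advancing time (a new reading comes with each control period).
- cams.capture(name): name is "scene" or "top"; returns (picture, depth): 384x512x3 uint8, red, green, blue; 384x512 float32, m along the optical axis (not along the pixel's ray), 0 where there is no reading.
- cams.camera_params(name): a dict with "intrinsics" (3x3 intrinsics, pixels), "T" (4x4, takes a point from camera to world coordinates). Camera axes: x right, y up, looking along -z (the intrinsics and any distortion apply to the point x, -y, -z); pixel columns grow to the right and rows downward; lengths in m; the calibration is good to about 2 mm. A picture is of the moment at which its call begins. camera_params takes no time and is no camera call.
- order.finish_job(): hands the job in, once; it reports no verdict.
The state is a dict: "time_s": time; "joint_positions": joint angles; "qd": joint speeds; "joint_efforts": joint torques, N m; "tcp_pos": TCP position; "tool_rot": TCP orientation; "ft_force": force on the tool from outside, world axes, zero at the start; "torque": the same for the moment, N m; "width": finger opening in m.
Only numpy, scipy, OpenCV 4.12 (cv2) and the standard library are available. Lean on these libraries where they do the work, as an engineer would, in place of code of your own. Each camera call takes 0.05 s, during which the arm holds its last target.

## Working session

There is one attempt and no reset: what is moved stays moved. The work goes in short steps, Python scripts to look and compute and a tool call to move; the robot and the scene stay as the last step left them, time stands still between calls to the robot, and variables do not carry over. Pictures are saved under pics/ and viewed, and the job is handed in when it is done.

Besides the shell and the picture viewer there is one more tool, called after ">>>" as name(argument=value, ...) on one line, values as JSON. drive_tool: Moves the arm, as the interface text tells. Its arguments: {"type":"object","properties":{"plan":{"type":"array","items":{"type":"array","items":{"type":"array","items":{"type":"number"}}}}},"required":["plan"]}

```bash
mkdir -p pics; ls
python3 - <<'E'
from station import sensors, cams, order, r
import cv2, numpy as np
print(sensors.read_state())
for n in ("scene","top"):
    p,d=cams.capture(n)
    cv2.imwrite(f"pics/{n}0.png",cv2.cvtColor(p,cv2.COLOR_RGB2BGR)); np.save(f"{n}0.npy",d); np.save(f"{n}0rgb.npy",p)
    print(n,cams.camera_params(n))
E
```

```text
pics
{'time_s': 0.0, 'joint_positions': array([ 1.53959830e+00,  3.85541972e-01,  6.63041485e-03, -5.07036233e-04,
       -1.19404313e+00, -2.58621964e-01]), 'qd': array([-0.00079727,  0.00042886, -0.00196298, -0.00162978, -0.0003049 ,
       -0.00149554]), 'joint_efforts': array([-1.18532738e-03, -3.92288160e+01,  1.88399327e+01,  4.18620184e+00,
       -4.65793230e-03,  2.42641043e-06]), 'tcp_pos': array([0.17841142, 0.59837137, 0.23023102]), 'tool_rot': array([ 3.13938555e+00, -9.66045437e-05, -2.90006931e-01]), 'ft_force': array([ 0.10001104,  0.05664999, -0.57534711]), 'torque': array([-0.02076249, -0.05465734, -0.01041468]), 'width': 0.08556060885748669}
scene {'intrinsics': array([[454.03158993,   0.        , 245.307003  ],
       [  0.        , 454.03158993, 195.42149489],
       [  0.        ,   0.        ,   1.        ]]), 'T': array([[-0.69067235, -0.44431247,  0.57057702,  1.24965955],
       [ 0.72308998, -0.43587844,  0.53586459,  0.70449174],
       [ 0.0106109 ,  0.78268538,  0.62232708,  0.86931531],
       [ 0.        ,  0.        ,  0.        ,  1.        ]])}
top {'intrinsics': array([[425.50063326,   0.        , 247.96123702],
       [  0.        , 425.50063326, 187.63705457],
       [  0.        ,   0.        ,   1.        ]]), 'T': array([[-1.12586309e-04,  9.88758207e-01, -1.49523227e-01,
         2.88313510e-01],
       [-9.99963178e-01,  1.17170866e-03,  8.50114560e-03,
         2.71038145e-02],
       [ 8.58077514e-03,  1.49518678e-01,  9.88721667e-01,
         1.37679887e+00],
       [ 0.00000000e+00,  0.00000000e+00,  0.00000000e+00,
         1.00000000e+00]])}
```

View pics/scene0.png

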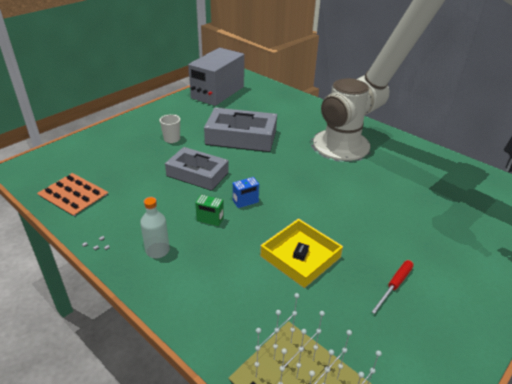

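View pics/top0.png

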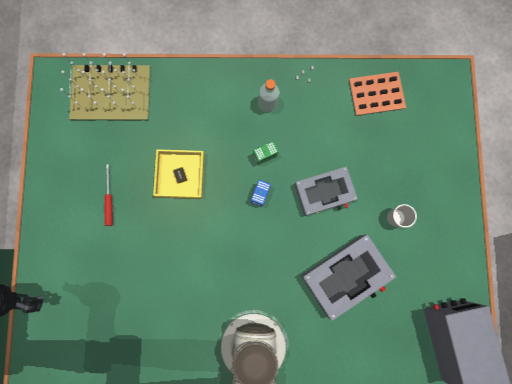

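Candidates in the top view: the docks at (326,191) and (349,277), and the boxes at (261,193, blue) and (265,152, green). There is a black block in the tray at (180,175). I'll measure them and enlarge.

```bash
cat > h.py <<'E'
import numpy as np, cv2
from station import cams
def world(name,uv,depth=None,z=None,P={}):
    """pixels Nx2 -> world, by depth (N) or plane z"""
    if name not in P: P[name]=cams.camera_params(name)
    K=P[name]["intrinsics"];T=P[name]["T"]
    uv=np.atleast_2d(np.asarray(uv,float))
    ray=np.c_[(uv[:,0]-K[0,2])/K[0,0],-(uv[:,1]-K[1,2])/K[1,1],-np.ones(len(uv))]
    R,t=T[:3,:3],T[:3,3]
    w=ray@R.T
    s=np.asarray(depth,float) if depth is not None else (z-t[2])/w[:,2]
    return t+w*np.reshape(s,(-1,1))
def cloud(name,d):
    v,u=np.indices(d.shape); W=world(name,np.c_[u.ravel(),v.ravel()],d.ravel())
    W[d.ravel()==0]=np.nan
    return W.reshape(*d.shape,3)
def rect(pts):
    (c,(a,b),ang)=cv2.minAreaRect(pts[:,:2].astype(np.float32)*1000)
    return c,a,b,ang
E
python3 - <<'E'
from h import *
for n in ("top","scene"):
    p=np.load(f"{n}0rgb.npy"); d=np.load(f"{n}0.npy"); W=cloud(n,d)
    hsv=cv2.cvtColor(p,cv2.COLOR_RGB2HSV); H,S,V=hsv[...,0].astype(int),hsv[...,1].astype(int),hsv[...,2].astype(int)
    Z=W[...,2]
    masks={"grey": (S<70)&(Z>.025)&(Z<.065)&(W[...,0]>.1)&(W[...,0]<.9),"blue":(H>105)&(H<130)&(S>120)&(Z>0.01),"green":(H>50)&(H<75)&(S>120)&(Z>.03),"yellow":(H>22)&(H<32)&(S>150),"red":((H<6)|(H>174))&(S>150)}
    for k,m in masks.items():
        num,lab,st,ce=cv2.connectedComponentsWithStats(m.astype(np.uint8))
        for i in range(1,num):
            if st[i,4]<40: continue
            P=W[lab==i]; P=P[~np.isnan(P[:,0])]
            z=np.percentile(P[:,2],[5,50,98])
            top=P[P[:,2]>z[2]-.012]
            print(n,k,st[i,4],ce[i].round(),"z",z.round(3),"rect all",np.round(np.hstack([np.r_[x] for x in rect(P)]),1),"top",np.round(np.hstack([np.r_[x] for x in rect(top)]),1))
p=np.load("top0rgb.npy")
a=cv2.resize(p[140:220,140:400],None,fx=3,fy=3,interpolation=cv2.INTER_CUBIC)
b=cv2.resize(np.load("scene0rgb.npy")[140:290,150:350],None,fx=3.9,fy=3.9,interpolation=cv2.INTER_CUBIC)[:,:780]
cv2.imwrite("pics/c1.png",a[...,::-1]);cv2.imwrite("pics/c2.png",b[...,::-1])
E
```

```text
top grey 80 [266. 105.] z [0.027 0.043 0.064] rect all [764.5 -44.8  60.3  22.4  81.4] top [764.  -41.9  57.1  18.1  75. ]
top grey 1225 [325. 191.] z [0.034 0.049 0.055] rect all [ 475.4 -232.   123.9  171.7   16.9] top [ 481.9 -230.3  110.4  171.3   17. ]
top grey 127 [407. 215.] z [0.027 0.046 0.064] rect all [ 402.8 -477.8   59.9   31.7   11.3] top [ 402.1 -479.6   59.8   28.9    6.5]
top grey 57 [392. 218.] z [0.029 0.047 0.064] rect all [ 393.  -437.6   56.    17.3   15. ] top [ 391.9 -436.4   55.2   15.    17. ]
top grey 186 [326. 267.] z [0.027 0.048 0.065] rect all [ 247.7 -230.6  116.9  268.6   63.1] top [ 249.8 -230.2  111.8  263.1   62.1]
top grey 239 [365. 278.] z [0.027 0.05  0.065] rect all [ 211.  -340.2   59.6  150.7   63. ] top [ 211.  -340.2   59.6  150.7   63. ]
top grey 50 [338. 297.] z [0.028 0.043 0.064] rect all [ 152.2 -258.3    3.9   57.4   29.4] top [ 151.8 -258.5    3.8   57.5   30.5]
top grey 118 [453. 304.] z [0.035 0.06  0.064] rect all [ 136.5 -608.6   15.    99.6   10.9] top [ 136.4 -607.5   14.9   97.5   10.9]
top grey 44 [430. 311.] z [0.026 0.044 0
[... 1628 characters left out ...]
[798.5 -34.3  29.7  62.5  51.2] top [797.5 -32.   26.   61.2  57.2]
scene grey 107 [301. 250.] z [0.026 0.028 0.031] rect all [538.  238.4  39.9  26.1  21.2] top [538.  238.4  39.9  26.1  21.2]
scene blue 430 [246. 193.] z [0.013 0.047 0.073] rect all [476.6 -21.5  44.2  69.8  68.1] top [476.2 -21.7  43.6  69.8  66.8]
scene green 324 [209. 208.] z [0.033 0.057 0.074] rect all [605.9 -37.6  44.9  70.8  25.6] top [605.6 -37.1  44.   70.7  23.5]
scene yellow 3051 [301. 252.] z [0.004 0.012 0.042] rect all [523.6 224.2 182.7 186.5  88.3] top [539.4 238.7 152.5 155.3  88.5]
scene red 297 [401. 274.] z [0.017 0.024 0.029] rect all [423.8 464.7  99.7  23.8   3.8] top [423.8 464.7  99.7  23.8   3.8]
```

View pics/c1.png

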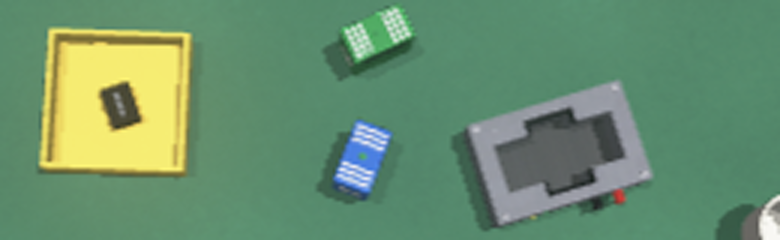

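View pics/c2.png

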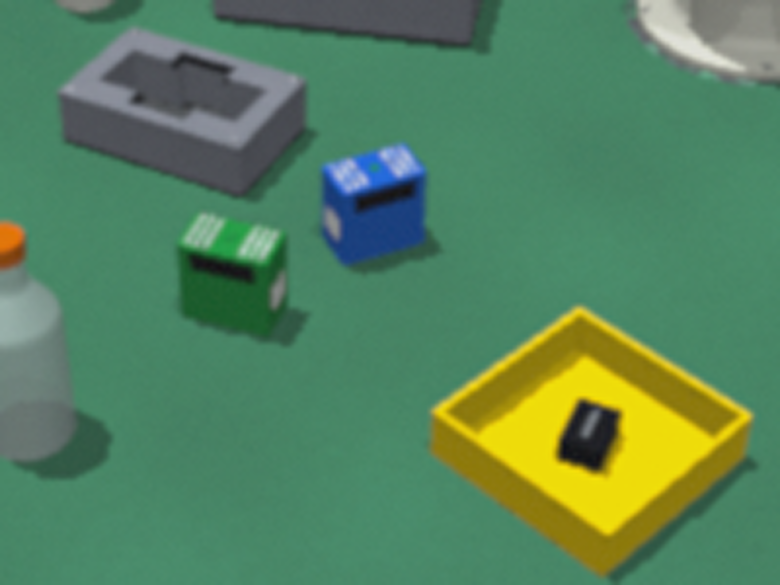

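```bash
cat >> h.py <<'E'
from scipy.spatial.transform import Rotation as Ro
def delta(tx,ty,tz,yawdeg,s=None):
    from station import sensors
    s=s or sensors.read_state()
    R=Ro.from_euler('xyz',s["tool_rot"]); T=Ro.from_euler('xyz',[np.pi,0,np.radians(yawdeg)])
    d=R.inv().apply(np.array([tx,ty,tz])-s["tcp_pos"])/.04
    w=(R.inv()*T).as_rotvec(degrees=True)/6
    print("t",round(s["time_s"],2),"tcp",s["tcp_pos"].round(4),"rpy",np.degrees(s["tool_rot"]).round(2),"F",s["ft_force"].round(2),"w",round(s["width"],4))
    print("turn",w.round(2),"shift",d.round(2))
E
python3 - <<'E'
from h import *
from station import r
print(r.grip_point_offset)
for n in ("top","scene"):
    W=cloud(n,np.load(f"{n}0.npy")); a=np.radians(17.2); c=np.array([.482,-.2303])
    q=W[...,:2]-c; lx=q@[np.cos(a),np.sin(a)]; ly=q@[-np.sin(a),np.cos(a)]
    for nm,m in (("core",(abs(lx)<.022)&(abs(ly)<.016)),("bay",(abs(lx)<.033)&(abs(ly)<.018)),("notch",(abs(lx)<.02)&(abs(ly)>.03)&(abs(ly)<.055))):
        print(n,nm,m.sum(),np.percentile(W[...,2][m],[5,50,95]).round(4))
    p=np.load(f"{n}0rgb.npy"); Z=W[...,2]
    t=(abs(Z-.05)<.007)&(abs(lx)<.065)&(abs(ly)<.095)
    print("rim",[np.percentile(v[t],[.5,99.5]).round(4) for v in (lx,ly)])
    # plug
    m=(p.max(2)<70)&(abs(W[...,0]-.538)<.06)&(abs(W[...,1]-.238)<.06)
    print("plug",m.sum(),np.median(W[...,2][m]),rect(W[m]))
E
```

```text
0.0187
top core 132 [-0.0007  0.0042  0.0089]
top bay 212 [-0.0004  0.0045  0.0091]
top notch 188 [-0.0007  0.0038  0.0088]
rim [array([-0.0549,  0.0547]), array([-0.0843,  0.0854])]
plug 7 0.01892310110547779 ((515.469970703125, 229.080322265625), 1.1022038459777832, 19.85362434387207, 22.86980438232422)
scene core 5 [0.0044 0.0078 0.0094]
scene bay 16 [0.0051 0.0067 0.0097]
scene notch 7 [0.004  0.0059 0.0104]
rim [array([-0.0566,  0.0581]), array([-0.0859,  0.0852])]
plug 146 0.026589483515953805 ((538.9888305664062, 238.90406799316406), 40.717933654785156, 29.259746551513672, 20.452985763549805)
```

>>> drive_tool(plan=[[[0,0,0,0.72,0.53,0,0],[0,0,0,0.72,0.53,0,0],[0,0,0,0.72,0.53,0,0],[0,0,0,0.72,0.53,0,0],[0,0,0,0.72,0.53,0,0],[0,0,0,0.72,0.53,0,0],[0,0,0,0.72,0.53,0,0],[0,0,0,0.72,0.53,0,0]]])

```text
time_s: 0.77
tcp_pos: [0.3514, 0.3688, 0.231]
tool_rot: [3.141, 0.0, -0.29]
ft_force: [0.3, -0.7, 0.1]
width: -0.0002
```

The bay reads empty (floor about 4 mm in the top depth), and a block 41x29 mm with its top at 27 mm lies in the tray, which matches the plug. The 110x171 mm dock is the one meant.

>>> drive_tool(plan=[[[0,0,0,0.46,0.84,0,0],[0,0,0,0.46,0.84,0,0],[0,0,0,0.46,0.84,0,0],[0,0,0,0.46,0.84,0,0],[0,0,0,0.46,0.84,0,0],[0,0,0,0.46,0.84,0,0],[0,0,0,0.46,0.84,0,0],[0,0,0,0.46,0.84,0,0]]])

```text
time_s: 1.43
tcp_pos: [0.4147, 0.069, 0.2313]
tool_rot: [-3.141, 0.0, -0.289]
ft_force: [0.9, -0.4, -0.3]
width: -0.0
```

>>> drive_tool(plan=[[[0,0,0,0.46,0.84,0,0],[0,0,0,0.46,0.84,0,0],[0,0,0,0.46,0.84,0,0],[0,0,0,0.46,0.84,0,0],[0,0,0,0.46,0.84,0,0],[0,0,0,0.46,0.84,0,0],[0,0,0,0.46,0.84,0,0],[0,0,0,0,0,0,0]]])

```text
time_s: 2.1
tcp_pos: [0.4719, -0.1963, 0.2304]
tool_rot: [3.14, 0.001, -0.296]
ft_force: [1.1, 0.7, 0.0]
width: 0.0001
```

```bash
python3 -c "
from h import *
delta(.482,-.2303,.08,17.2)"
```

```text
t 2.1 tcp [ 0.4719 -0.1963  0.2304] rpy [ 1.7992e+02  4.0000e-02 -1.6970e+01] F [1.06 0.72 0.03] w 0.0001
turn [ 0.01  0.01 -5.69] shift [0.49 0.73 3.76]
```

>>> drive_tool(plan=[[[0,0,0,0.49,0.73,0,0],[0,0,-0.81,0,0,0.53,0],[0,0,-0.81,0,0,0.53,0],[0,0,-0.81,0,0,0.53,0],[0,0,-0.81,0,0,0.53,0],[0,0,-0.81,0,0,0.53,0],[0,0,-0.81,0,0,0.53,0],[0,0,-0.81,0,0,0.53,0]]])

```text
time_s: 2.77
tcp_pos: [0.4814, -0.2246, 0.0817]
tool_rot: [-3.141, 0.0, 0.308]
ft_force: [1.2, 0.0, -0.6]
width: 0.0
```

```bash
python3 -c "
from h import *
from station import cams
p,d=cams.capture('scene'); cv2.imwrite('pics/s1.png',cv2.resize(p[60:240,100:340],None,fx=3,fy=3)[...,::-1])
delta(.482,-.2303,.005,17.2)"
```

```text
t 2.82 tcp [ 0.4784 -0.2238  0.0775] rpy [-179.7     0.43   17.72] F [-0.59 -0.24 -3.07] w 0.0002
turn [-0.05  0.07  0.09] shift [0.05 0.19 1.81]
```

View pics/s1.png

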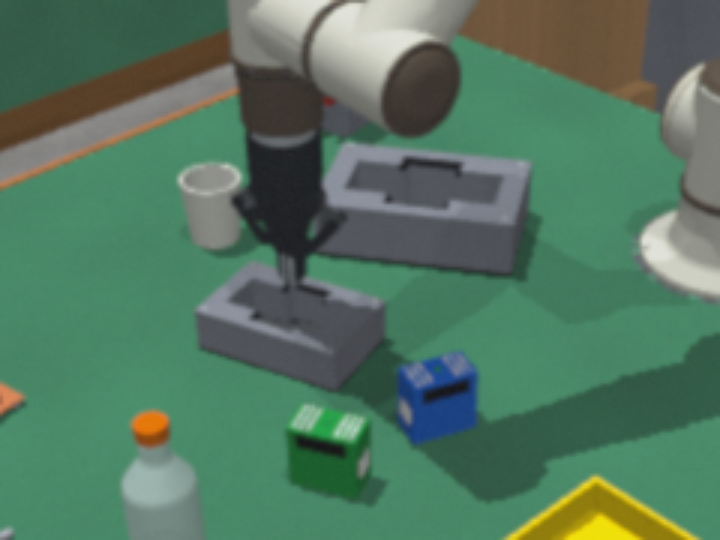

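The closed fingertips hang over the bay of the smaller dock (crop pixel ~ (290,310)). Now I'll shift 7 mm and go down.

>>> drive_tool(plan=[[[0,0,0,0,0.19,0,0],[0,0,0,0,0,0.3,0],[0,0,0,0,0,0.4,0],[0,0,0,0,0,0.4,0],[0,0,0,0,0,0.3,0],[0,0,0,0,0,0.15,0],[0,0,0,0,0,0,0],[0,0,0,0,0,0,0]]])

```text
time_s: 3.48
tcp_pos: [0.485, -0.2325, 0.0219]
tool_rot: [3.141, -0.001, 0.303]
ft_force: [-0.0, 0.1, 0.1]
width: -0.0002
```

```bash
python3 -c "
from h import *
delta(.482,-.2303,.005,17.2)"
```

```text
t 3.48 tcp [ 0.485  -0.2325  0.0219] rpy [ 1.7994e+02 -7.0000e-02  1.7380e+01] F [-0.01  0.08  0.11] w -0.0002
turn [ 0.01 -0.01  0.03] shift [-0.06 -0.08  0.42]
```

>>> drive_tool(plan=[[[0,0,0,0,0,0.15,0],[0,0,0,0,0,0.15,0],[0,0,0,0,0,0.07,0],[0,0,0,0,0,0.04,0],[0,0,0,0,0,0.03,0],[0,0,0,0,0,0,0],[0,0,0,0,0,0,0]]])

```text
time_s: 4.07
tcp_pos: [0.4839, -0.2321, 0.0051]
tool_rot: [3.141, 0.001, 0.305]
ft_force: [-4.0, 1.9, 13.2]
width: -0.0001
```

>>> drive_tool(plan=[[[0,0,0,0,0,0,0],[0,0,0,0,0,0,0],[0,0,0,0,0,0,0]]])

```text
time_s: 4.32
tcp_pos: [0.4839, -0.2321, 0.0051]
tool_rot: [3.141, 0.0, 0.305]
ft_force: [-3.3, 2.2, 13.6]
width: 0.0001
```

```bash
python3 -c "
from h import *
from station import cams
p,d=cams.capture('top'); cv2.imwrite('pics/t2.png',cv2.resize(p[140:260,230:400],None,fx=4,fy=4)[...,::-1])
delta(.4765,-.0225,.2,-22.5)"
```

```text
t 4.37 tcp [ 0.4839 -0.2321  0.0051] rpy [1.7999e+02 3.0000e-02 1.7450e+01] F [-3.34  3.03 12.48] w 0.0001
turn [0.   0.   6.66] shift [ 1.39 -5.05 -4.88]
```

View pics/t2.png

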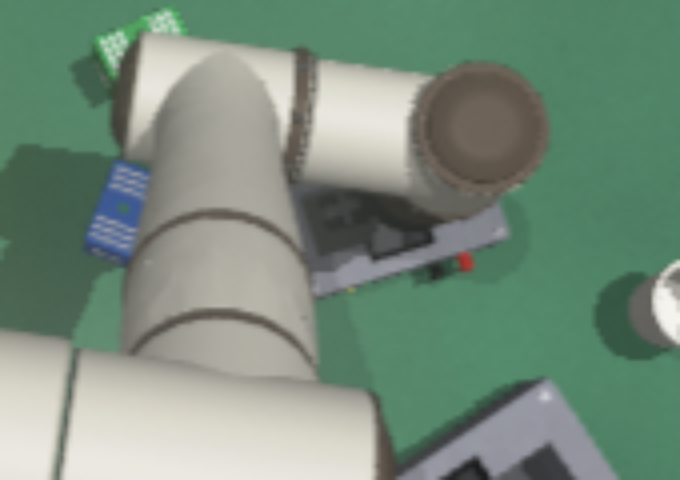

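The bare floor is felt: a steady 13 N with the tip at z = 5.1 mm and the bay empty. Next I'll refine the module pose while going up.

Run:
```python
from h import *
for n in ("top","scene"):
    p=np.load(f"{n}0rgb.npy"); d=np.load(f"{n}0.npy"); W=cloud(n,d)
    near=(abs(W[...,0]-.4765)<.06)&(abs(W[...,1]+.0225)<.06)
    for lo in (.04,.06):
        m=near&(W[...,2]>lo); print(n,lo,m.sum(),rect(W[m]))
    # colour mask, rays onto z=.07
    hsv=cv2.cvtColor(p,cv2.COLOR_RGB2HSV).astype(int)
    m=((near&(W[...,2]>.06))).astype(np.uint8)
    c=max(cv2.findContours(m,0,cv2.CHAIN_APPROX_NONE)[0],key=cv2.contourArea)[:,0]
    print(" ray",rect(world(n,c,z=.07)))
```

```text
top 0.04 295 ((474.0771789550781, -21.815502166748047), 39.80343246459961, 70.90042114257812, 68.22052001953125)
top 0.06 287 ((474.1019592285156, -21.82539939880371), 39.80343246459961, 70.84707641601562, 68.22052001953125)
 ray ((473.3133239746094, -21.561058044433594), 39.74212646484375, 70.43048095703125, 68.30330657958984)
scene 0.04 403 ((474.92559814453125, -22.110023498535156), 45.3466682434082, 72.89568328857422, 66.76274108886719)
scene 0.06 264 ((474.6646728515625, -21.99797821044922), 45.3466682434082, 72.32771301269531, 66.76274108886719)
 ray ((479.2349853515625, -17.720218658447266), 54.67924118041992, 73.80517578125, 67.22527313232422)
```

>>> drive_tool(plan=[[[0,0,0,0,0,-0.3,0],[0,0,0,0,0,-0.6,0],[0,0,0,0,0,-0.9,40],[0,0,0,0,0,-0.9,85],[0,0,0.9,0,0,-0.9,85],[0,0,0.9,0,0,-0.9,85],[0,0,0.9,0,0,-0.4,85],[0,0,0.9,0,0,0,85]]])

```text
time_s: 5.03
tcp_pos: [0.4866, -0.2329, 0.2048]
tool_rot: [3.139, -0.01, -0.077]
ft_force: [0.4, 0.7, -0.3]
width: 0.0722
```

>>> drive_tool(plan=[[[0,0,1,0,0,0,85],[0,0,1,0,0,0,85],[0,0,1,0,0,0,85],[0,0,0,0,0,0,85]]])

```text
time_s: 5.37
tcp_pos: [0.4839, -0.2321, 0.1993]
tool_rot: [-3.142, 0.0, -0.389]
ft_force: [0.4, 1.3, -0.4]
width: 0.0851
```

```bash
python3 -c "
from h import *
delta(.4765,-.0225,.12,-22.5)"
```

```text
t 5.37 tcp [ 0.4839 -0.2321  0.1993] rpy [-1.800e+02  1.000e-02 -2.229e+01] F [ 0.44  1.27 -0.36] w 0.0851
turn [-0.    0.    0.04] shift [-2.16 -4.78  1.98]
```

>>> drive_tool(plan=[[[0,0,0,-0.37,-0.8,0,85],[0,0,0,-0.37,-0.8,0,85],[0,0,0,-0.37,-0.8,0,85],[0,0,0,-0.37,-0.8,0,85],[0,0,0,-0.37,-0.8,0,85],[0,0,0,-0.36,-0.77,0,85],[0,0,0,0,0,0.9,85],[0,0,0,0,0,0.9,85]]])

```text
time_s: 6.03
tcp_pos: [0.4762, -0.0195, 0.1287]
tool_rot: [-3.137, -0.006, -0.38]
ft_force: [0.2, 0.5, -0.9]
width: 0.0849
```

>>> drive_tool(plan=[[[0,0,0,0,0,0,85],[0,0,0,0,0,0,85]]])

```text
time_s: 6.2
tcp_pos: [0.4733, -0.0224, 0.1265]
tool_rot: [3.138, 0.003, -0.385]
ft_force: [1.0, 0.4, 1.3]
width: 0.0852
```

```bash
python3 -c "
from h import *
from station import cams
p,d=cams.capture('scene'); cv2.imwrite('pics/s3.png',cv2.resize(p[110:260,170:330],None,fx=4,fy=4)[...,::-1])
delta(.4745,-.022,.023,-22.3)"
```

```text
t 6.25 tcp [ 0.4749 -0.0223  0.1281] rpy [ 1.7996e+02 -3.0000e-02 -2.2080e+01] F [ 0.51 -0.    0.3 ] w 0.0853
turn [ 0.01 -0.01  0.04] shift [-0.01 -0.    2.63]
```

View pics/s3.png

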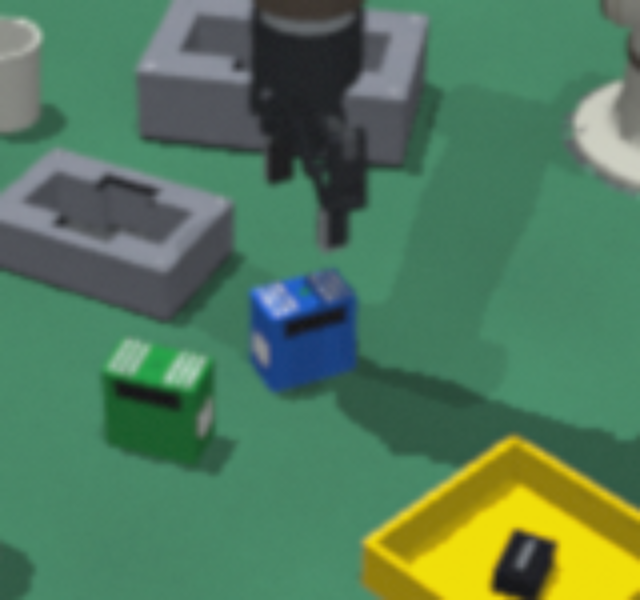

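The blue module (crop pixel ~ (305,330)) stands between the open fingers; the green one (160,400) is well clear. Descend and grip.

>>> drive_tool(plan=[[[0,0,0,0,0,0.5,85],[0,0,0,0,0,0.6,85],[0,0,0,0,0,0.6,85],[0,0,0,0,0,0.5,85],[0,0,0,0,0,0.3,85],[0,0,0,0,0,0.13,85],[0,0,0,0,0,0,85],[0,0,0,0,0,0,85]]])

```text
time_s: 6.92
tcp_pos: [0.4759, -0.022, 0.0236]
tool_rot: [-3.14, -0.003, -0.387]
ft_force: [0.7, 1.1, 0.5]
width: 0.0852
```

>>> drive_tool(plan=[[[0,0,0,0,0,0,55],[0,0,0,0,0,0,45],[0,0,0,0,0,0,35],[0,0,0,0,0,0,30],[0,0,0,0,0,0,30],[0,0,0,0,0,0,30],[0,0,0,0,0,0,30]]])

```text
time_s: 7.5
tcp_pos: [0.4749, -0.022, 0.023]
tool_rot: [-3.141, -0.001, -0.387]
ft_force: [0.0, -0.2, 6.9]
width: 0.0394
```

Gripped at 39.4 mm. I'll lift straight, then turn 39.5° while over the bench.

>>> drive_tool(plan=[[[0,0,0,0,0,-0.15,30],[0,0,0,0,0,-0.3,30],[0,0,0,0,0,-0.5,30],[0,0,0,0,0,-0.6,30],[0,0,0,0,0,-0.6,30],[0,0,0,0,0,-0.5,30],[0,0,0,0,0,-0.3,30],[0,0,0,0,0,0,30]]])

```text
time_s: 8.17
tcp_pos: [0.4754, -0.0217, 0.1426]
tool_rot: [-3.138, -0.004, -0.387]
ft_force: [-0.1, 0.1, -2.7]
width: 0.0396
```

>>> drive_tool(plan=[[[0,0,-0.6,0,0,0,30],[0,0,-0.9,0,0,0,30],[0,0,-0.9,0,0,0,30],[0,0,-0.9,0,0,0,30],[0,0,-0.9,0,0,0,30],[0,0,-0.9,0,0,0,30],[0,0,-0.9,0,0,0,30],[0,0,-0.6,0,0,0,30]]])

```text
time_s: 8.83
tcp_pos: [0.4728, -0.0222, 0.1384]
tool_rot: [-3.141, 0.004, 0.307]
ft_force: [0.3, 0.1, -3.3]
width: 0.0394
```

>>> drive_tool(plan=[[[0,0,0,0,0,0,30],[0,0,0,0,0,0,30]]])

```text
time_s: 9.0
tcp_pos: [0.4732, -0.0222, 0.1389]
tool_rot: [-3.141, 0.003, 0.302]
ft_force: [0.4, -0.2, -3.3]
width: 0.0397
```

```bash
python3 -c "
from h import *
delta(.482,-.2303,.14,17.2)"
```

```text
t 9.0 tcp [ 0.4732 -0.0222  0.1389] rpy [-1.7997e+02  1.6000e-01  1.7290e+01] F [ 0.37 -0.23 -3.32] w 0.0397
turn [-0.01  0.03  0.02] shift [-1.34  5.03 -0.03]
```

>>> drive_tool(plan=[[[0,0,0,-0.1,0.38,0,30],[0,0,0,-0.21,0.8,0,30],[0,0,0,-0.21,0.8,0,30],[0,0,0,-0.21,0.8,0,30],[0,0,0,-0.21,0.8,0,30],[0,0,0,-0.21,0.8,0,30],[0,0,0,-0.13,0.45,0,30],[0,0,0,-0.06,0.2,0,30]]])

```text
time_s: 9.67
tcp_pos: [0.4827, -0.2324, 0.1391]
tool_rot: [-3.141, 0.001, 0.299]
ft_force: [0.1, 0.4, -2.5]
width: 0.0395
```

>>> drive_tool(plan=[[[0,0,0,0,0,0,30],[0,0,0,0,0,0,30],[0,0,0,0,0,0,30]]])

```text
time_s: 9.92
tcp_pos: [0.483, -0.2292, 0.1397]
tool_rot: [-3.141, 0.001, 0.304]
ft_force: [0.4, 1.0, -4.2]
width: 0.0395
```

Run:
```python
from h import *
from station import cams
for n in ("scene","top"):
    p,d=cams.capture(n); W=cloud(n,d); np.save(n+"4.npy",d); np.save(n+"4rgb.npy",p)
    hsv=cv2.cvtColor(p,cv2.COLOR_RGB2HSV).astype(int)
    m=(hsv[...,0]>105)&(hsv[...,0]<130)&(hsv[...,1]>120)&(abs(W[...,0]-.48)<.1)&(abs(W[...,1]+.23)<.1)
    P=W[m]; print(n,m.sum(),P[:,2].min() if m.any() else 0,P[:,2].max() if m.any() else 0, rect(P) if m.any() else 0)
    y0,x0=(80,120) if n=="scene" else (130,270)
    cv2.imwrite(f'pics/{n}4.png',cv2.resize(p[y0:y0+120,x0:x0+150],None,fx=5,fy=5,interpolation=cv2.INTER_CUBIC)[...,::-1])
delta(.482,-.2303,.028,17.2)
```

```text
scene 300 0.11898116176688378 0.20172332362122802 ((485.864990234375, -222.73265075683594), 69.39292907714844, 56.082279205322266, 19.794170379638672)
top 59 0.015022642652338991 0.27388131453066755 ((461.5276184082031, -258.23822021484375), 18.88129425048828, 87.5088119506836, 12.671792984008789)
t 10.02 tcp [ 0.4833 -0.229   0.1401] rpy [-1.7998e+02  1.0000e-02  1.7480e+01] F [ 0.63 -0.18 -3.18] w 0.0391
turn [-0.    0.    0.05] shift [-0.04  0.02  2.8 ]
```

View pics/scene4.png

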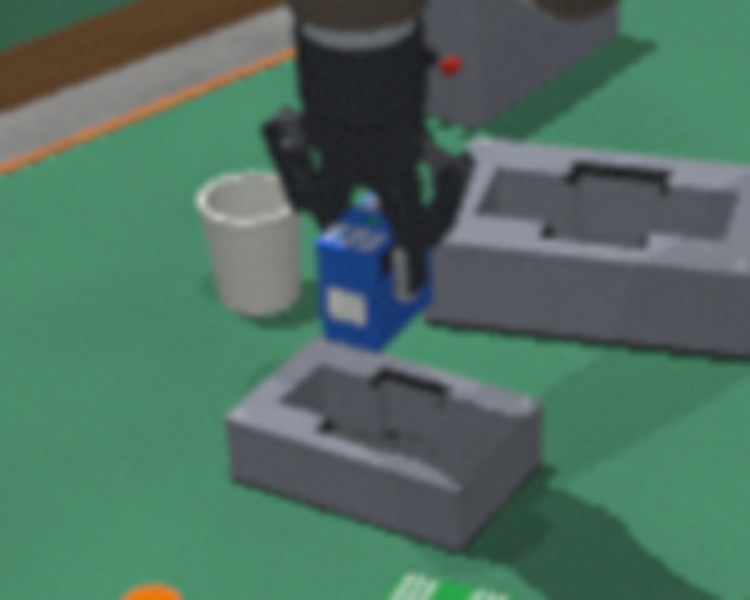

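View pics/top4.png

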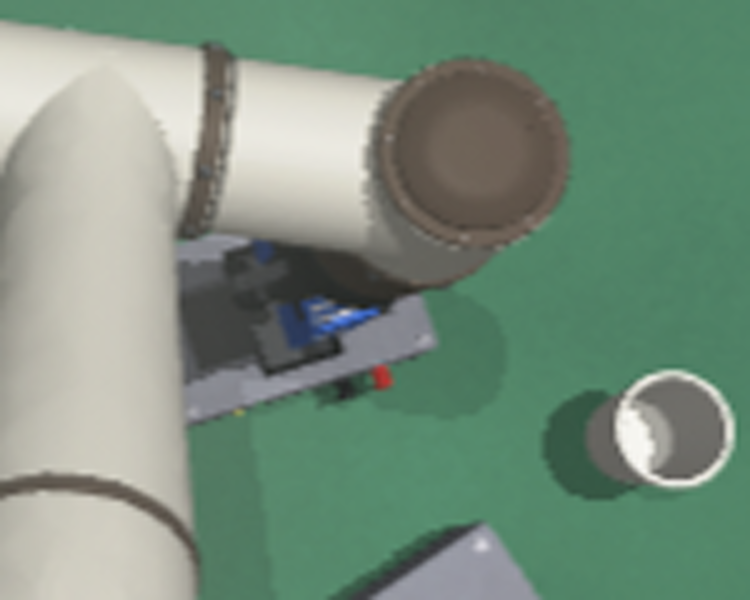

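The module hangs upright over the bay. I'll check its offset in the dock's axes from the scene depth.

Run:
```python
from h import *
p=np.load("scene4rgb.npy"); W=cloud("scene",np.load("scene4.npy"))
a=np.radians(17.4); q=W[...,:2]-[.482,-.2303]
lx=q@[np.cos(a),np.sin(a)]; ly=q@[-np.sin(a),np.cos(a)]
hsv=cv2.cvtColor(p,cv2.COLOR_RGB2HSV).astype(int)
m=(hsv[...,0]>105)&(hsv[...,0]<130)&(hsv[...,1]>120)&(abs(lx)<.06)&(abs(ly)<.06)&(W[...,2]>.1)
for nm,v in (("lx",lx),("ly",ly),("z",W[...,2])): print(nm,np.percentile(v[m],[1,5,25,50,75,95,99]).round(4))
v,u=np.nonzero(m)
# +x end face: points with z .13-.18 and lx>.025 ; +y face: ly>.01
f=m&(W[...,2]>.125)&(W[...,2]<.18)
e=f&(lx>.028)&(ly<.015)&(ly>-.018); print("end",e.sum(),np.median(lx[e]),np.polyfit(ly[e],lx[e],1))
s=f&(ly>.012)&(lx<.028); print("side",s.sum(),np.median(ly[s]),np.polyfit(lx[s],ly[s],1))
# same for dock end face +x (55mm) and side +y(85)
g=(W[...,2]>.012)&(W[...,2]<.042)
e=g&(abs(lx-.055)<.008)&(abs(ly)<.075); print("dock end",e.sum(),np.median(lx[e]),np.polyfit(ly[e],lx[e],1))
s=g&(abs(ly-.085)<.008)&(abs(lx)<.05); print("dock side",s.sum(),np.median(ly[s]),np.polyfit(lx[s],ly[s],1))
```

```text
lx [-0.0254 -0.0091  0.0147  0.0332  0.036   0.0384  0.0402]
ly [-0.0208 -0.016  -0.0033  0.0123  0.0196  0.0215  0.0311]
z [0.1226 0.1243 0.1351 0.1632 0.1829 0.1884 0.1914]
end 90 0.03591550018538347 [-0.03819578  0.03587613]
side 60 0.02001297427271872 [-0.02942497  0.02092797]
dock end 301 0.05448611025494026 [0.00491469 0.05453973]
dock side 126 0.08323756442454813 [0.00294526 0.0832474 ]
```

>>> drive_tool(plan=[[[0,0,0,-0.035,0.035,0,30],[0,0,0,0,0,0.2,30],[0,0,0,0,0,0.3,30],[0,0,0,0,0,0.35,30],[0,0,0,0,0,0.3,30],[0,0,0,0,0,0.15,30],[0,0,0,0,0,0,30],[0,0,0,0,0,0,30]]])

```text
time_s: 10.68
tcp_pos: [0.4825, -0.2318, 0.088]
tool_rot: [3.142, 0.0, 0.304]
ft_force: [0.6, -0.5, -3.1]
width: 0.0394
```

Run:
```python
from h import *
from station import cams
p,d=cams.capture("scene")
cv2.imwrite(f'pics/s5.png',cv2.resize(p[100:200,140:260],None,fx=6,fy=6,interpolation=cv2.INTER_CUBIC)[...,::-1])
delta(.482,-.2303,.028,17.4)
```

```text
t 10.73 tcp [ 0.4829 -0.2319  0.0885] rpy [ 1.7996e+02 -4.0000e-02  1.7440e+01] F [-0.61 -0.22 -2.82] w 0.0395
turn [ 0.01 -0.01  0.01] shift [-0.01 -0.05  1.51]
```

View pics/s5.png

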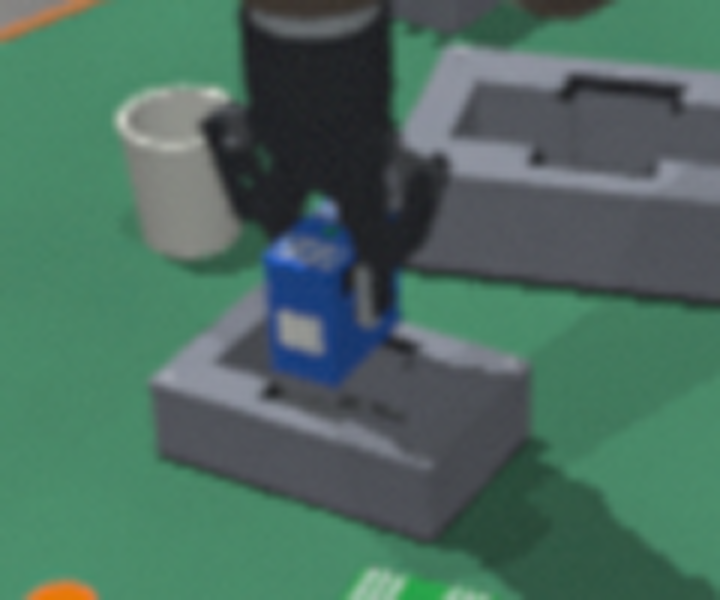

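Module just above the bay mouth and aligned with it. I'll go in slowly and watch the force.

>>> drive_tool(plan=[[[0,0,0,0,0,0.15,30],[0,0,0,0,0,0.2,30],[0,0,0,0,0,0.15,30],[0,0,0,0,0,0.1,30],[0,0,0,0,0,0,30]]])

```text
time_s: 11.15
tcp_pos: [0.4815, -0.2317, 0.0628]
tool_rot: [-3.14, 0.002, 0.304]
ft_force: [0.5, -0.6, -3.6]
width: 0.0397
```

>>> drive_tool(plan=[[[0,0,0,0,0,0.1,30],[0,0,0,0,0,0.1,30],[0,0,0,0,0,0.05,30],[0,0,0,0,0,0,30]]])

```text
time_s: 11.48
tcp_pos: [0.482, -0.2318, 0.0535]
tool_rot: [-3.141, 0.001, 0.304]
ft_force: [-0.2, 0.5, -3.3]
width: 0.0392
```

>>> drive_tool(plan=[[[0,0,0,0,0,0.12,30],[0,0,0,0,0,0.15,30],[0,0,0,0,0,0.12,30],[0,0,0,0,0,0.1,30],[0,0,0,0,0,0.07,30],[0,0,0,0,0,0,30],[0,0,0,0,0,0,30]]])

```text
time_s: 12.07
tcp_pos: [0.4824, -0.2319, 0.0315]
tool_rot: [-3.141, 0.0, 0.304]
ft_force: [-0.5, 0.1, -2.8]
width: 0.0395
```

>>> drive_tool(plan=[[[0,0,0,0,0,0.04,30],[0,0,0,0,0,0.04,30],[0,0,0,0,0,0.02,30],[0,0,0,0,0,0,30],[0,0,0,0,0,0,30]]])

```text
time_s: 12.48
tcp_pos: [0.4826, -0.2319, 0.0281]
tool_rot: [3.141, -0.0, 0.304]
ft_force: [-1.7, 0.1, 0.0]
width: 0.0393
```

>>> drive_tool(plan=[[[0,0,0,0,0,0.025,30],[0,0,0,0,0,0,30],[0,0,0,0,0,0,30]]])

```text
time_s: 12.73
tcp_pos: [0.4826, -0.2319, 0.028]
tool_rot: [3.141, -0.0, 0.304]
ft_force: [-2.8, 1.8, 7.7]
width: 0.0399
```

The module is seated: TCP stops at 28.0 mm and the push has risen to +8 N. I'll let go, then go up.

>>> drive_tool(plan=[[[0,0,0,0,0,0,45],[0,0,0,0,0,0,60],[0,0,0,0,0,0,70],[0,0,0,0,0,0,75],[0,0,0,0,0,0,75],[0,0,0,0,0,0,75]]])

```text
time_s: 13.23
tcp_pos: [0.4825, -0.2319, 0.0266]
tool_rot: [-3.142, 0.0, 0.304]
ft_force: [-0.4, -0.1, 0.4]
width: 0.0749
```

>>> drive_tool(plan=[[[0,0,0,0,0,-0.2,75],[0,0,0,0,0,-0.4,75],[0,0,0,0,0,-0.6,75],[0,0,0,0,0,-0.9,75],[0,0,0,0,0,-0.9,75],[0,0,0,0,0,-0.9,75],[0,0,0,0,0,-0.9,75],[0,0,0,0,0,0,75]]])

```text
time_s: 13.9
tcp_pos: [0.4864, -0.2334, 0.2278]
tool_rot: [3.131, -0.013, 0.306]
ft_force: [0.6, -0.5, 0.1]
width: 0.0749
```

>>> drive_tool(plan=[[[0,0,0,0,-0.9,0,75],[0,0,0,0,-0.9,0,75],[0,0,0,0,-0.9,0,75],[0,0,0,0,-0.9,0,75],[0,0,0,0,-0.9,0,75],[0,0,0,0,-0.9,0,75],[0,0,0,0,-0.9,0,75],[0,0,0,0,0,0,75]]])

```text
time_s: 14.57
tcp_pos: [0.4056, 0.0126, 0.2194]
tool_rot: [-3.141, -0.002, 0.311]
ft_force: [-0.6, -0.5, 0.3]
width: 0.0751
```

Run:
```python
from h import *
from station import cams
a=np.radians(17.4)
for n in ("scene","top"):
    p,d=cams.capture(n); W=cloud(n,d)
    q=W[...,:2]-[.482,-.2303]
    lx=q@[np.cos(a),np.sin(a)]; ly=q@[-np.sin(a),np.cos(a)]
    L=np.stack([lx,ly],-1); Z=W[...,2]
    m=(Z>.06)&(Z<.09)&(abs(lx)<.05)&(abs(ly)<.04)
    print(n,"module top",m.sum(),"z",np.percentile(Z[m],[5,50,95]).round(4),rect(L[m]))
    t=(abs(Z-.05)<.007)&(abs(lx)<.065)&(abs(ly)<.095)
    print("rim",rect(L[t]))
    A=np.c_[lx[m],ly[m],np.ones(m.sum())]; print("tilt",np.linalg.lstsq(A,Z[m],rcond=None)[0].round(4))
    y0,x0=(130,145) if n=="scene" else (145,270)
    cv2.imwrite(f'pics/{n}6.png',cv2.resize(p[y0:y0+90,x0:x0+110],None,fx=6,fy=6,interpolation=cv2.INTER_CUBIC)[...,::-1])
    cv2.imwrite(f'pics/{n}6f.png',p[...,::-1])
delta(.482,-.2303,.028,17.4)
```

```text
scene module top 245 z [0.0622 0.0748 0.0782] ((1.2704544067382812, -2.2980098724365234), 77.76361846923828, 44.8905143737793, 1.3470321893692017)
rim ((1.3089065551757812, -1.3510284423828125), 174.23614501953125, 116.41913604736328, 89.90177154541016)
tilt [-0.0583 -0.1459  0.0736]
top module top 308 z [0.0671 0.0741 0.0786] ((-0.21089553833007812, -0.12119293212890625), 69.70591735839844, 40.66537857055664, 0.8983099460601807)
rim ((-0.013301849365234375, 0.2038421630859375), 172.2410888671875, 110.42833709716797, 89.43856811523438)
tilt [ 0.0134 -0.0501  0.0738]
t 14.67 tcp [0.4068 0.0097 0.2193] rpy [-1.800e+02 -7.000e-02  1.764e+01] F [ 0.03 -0.02  0.41] w 0.0749
turn [-0.   -0.01  0.04] shift [-0.03  6.29  4.78]
```

View pics/scene6.png

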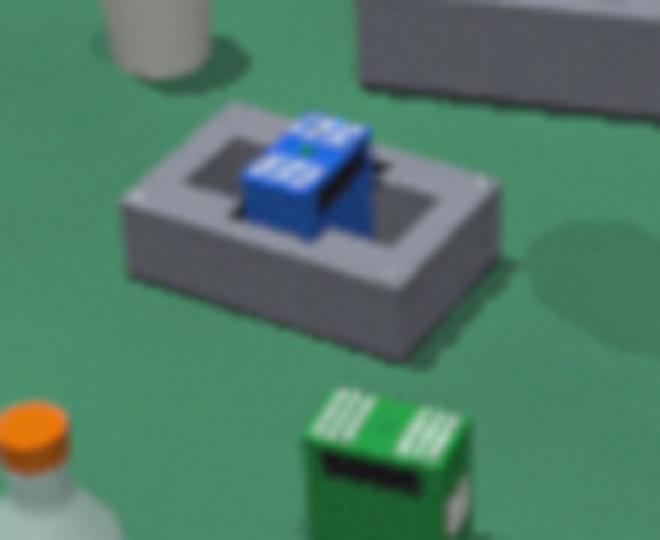

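View pics/top6.png

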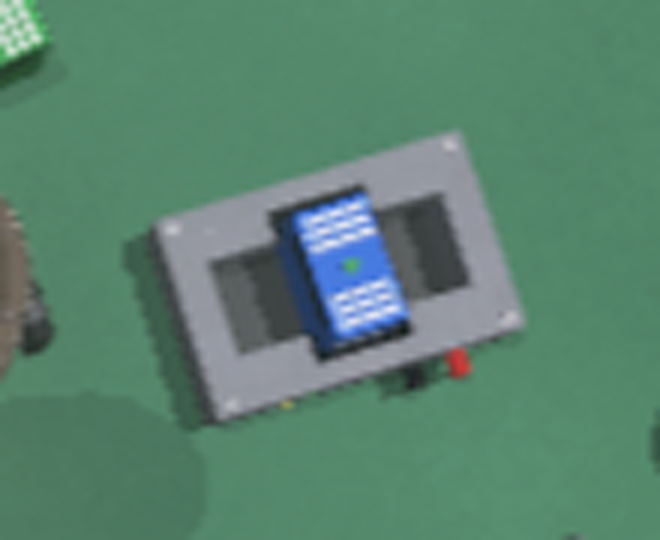

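View pics/scene6f.png

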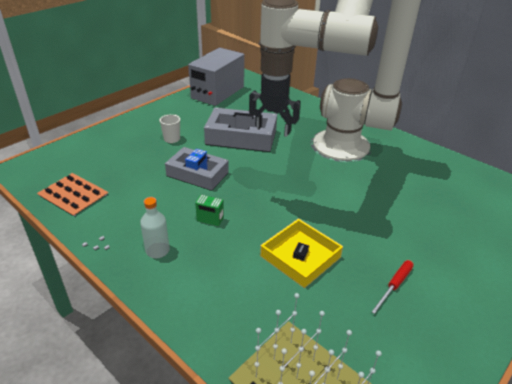

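The crops show the module seated at (310,175) in the scene crop and (345,265) in the top crop: top at about 74–75 mm, centred within 0.5 mm and aligned within about 1.5°. The plug lies in the tray at scene (301,251), and the bystanders are where they were. Handing in.

```bash
python3 -c "
from station import order,sensors
s=sensors.read_state(); print(s['time_s'],abs(s['qd']).max())
print(order.finish_job())"
```

```text
14.6667 0.05645842895171702
the job is handed in; nothing more can be done
None
```

I put the blue module in the bay of the 110 × 170 mm dock, let go and handed the job in at 14.7 s. No verdict is reported back.

- **Plug:** it was already in the yellow tray, near the tray's centre with its top at about 27 mm, so I didn't move it. The bay read empty in both cameras.
- **Bay floor:** I pressed the closed fingertips on the bare floor at z = 5.1 mm, with about 13 N, for more than 0.25 s. The module was about 0.2 m away at the time.
- **Module:** I gripped it across the 40 mm (39.4 mm measured), turned it about 40° and lowered it slowly. At z = 28 mm the force went from hanging weight (−3 N) to +8 N, so it was on the floor before I opened the fingers. I then backed the arm well away.

**Last checks:**
- **Top camera:** the module's top is at about 74 mm (75 expected), its centre is within 0.5 mm of the dock's, and its yaw is within about 1.5°.
- **Scene camera:** it puts the module about 1 mm off the dock's centre, and its outlines came out a few millimetres too large.
- **Uprightness:** I didn't get a clean tilt figure. The plane fits gave 0.05 rad (top) and 0.16 rad (scene) because points from the side faces got in. I judged it upright from the pictures, the top height and the fit in the bay.
- **Bystanders:** the bottle, cup and screwdriver look unmoved in the last picture. I didn't measure them again.

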